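# Clamp a hardwood bar in a sloping filing jig with its eccentric knob

## Task

Clamp the hardwood bar in the sloping filing jig: lay it on its narrow long side, as it lies now, in the channel between the four low guides, with one end at the brass spring pad and the other at the steel eccentric, then turn the red knob clockwise until the off-centre lobe bears on the end of the bar and has pressed it clearly into the spring pad, or up to the knob's stop. Let go and leave it clamped; do not shove the brass can, the green-capped jar or the pumice stone about.

Things in the scene. Friction and masses are not known exactly. Their poses are not given: they have to be found in the camera images.
- bar_center (a point): Centre of the loose reddish-brown hardwood bar: 18 mm wide (its x), 84 mm long (its y), 26 mm high (its z, up at the start), about 40 g; this point is 13 mm above its underside. It starts on the bench top with its length roughly along world x. Its two ends are alike.
- deck: Sloping aluminium deck of the fixed jig; the jig's place and yaw vary. Origin on the deck's surface under the middle of the bar channel, 52 mm above the bench; x runs up the slope, away from the robot, y to the left across it, z square to the surface. The slope is always 30 degrees: z leans 30 degrees back toward the robot. Deck: x = -74 to +106 mm, y = +-46 mm.
- channel (a point): 13 mm above the deck's origin, axes as the deck: centre of a bar just touching the free pad (face at x = -42 mm). With the knob open 9 mm of play remain up-slope. The channel runs along x, 26 mm wide, between four guides 14 mm high, 14 long, 10 thick, centred at x = -33 and +29, y = +-18 mm; from x = -26 to +22 mm the sides are free for fingers.
- jig_knob_axis (a point): Foot of the knob's axis on the deck's surface, at deck x = +62.5 mm, y = +12 mm (left of the channel's middle, so that the lobe meets the bar's end squarely); axes as the deck; the knob turns about this z.
- cam_wing (a point): On the knob's axis, 53 mm above the deck (along deck z): middle of the red wing, a straight bar grip 42 mm long, 12 mm thick, standing 36 to 64 mm above the deck; grip it across its 12 mm. The point turns with the knob: z is the axis, x points to the lobe. Seen from above, the wing's length lies 1.5 rad counter-clockwise of this x.
- cam_lobe (a point): Outermost point of the eccentric's lobe, 38 mm off the knob's axis and 12 mm above the deck; a red dot on the disc marks its side. The steel disc has 24 mm radius, its centre 14 mm off the axis, and stands 6 to 18 mm above the deck, under a hub of 11 mm radius that carries the wing.
- cam (a joint): Knob angle in rad, growing clockwise seen from above; 0 = lobe straight up the slope, away from the bar; starts at 0 to 0.4, stop at 1.85. The disc reaches 24 - 14 cos(angle) mm from the axis toward the bar: it touches a bar resting on the pad at about 1.3 and has pressed the pad in 2 mm at 1.46, 5 mm at 1.68. Needs up to 0.3 Nm; friction holds it where it is left.
- pad (a joint): How far the brass spring pad is pressed in, in m: 0 = free, stop at 0.008; it moves down the slope (deck -x), spring 1 N per mm.
- can: Bystander: upright brass can, 36 mm across, 64 mm high, at the left front of the jig; origin at the centre of its underside. Leave alone.
- jar: Bystander: small white jar with a green cap, 36 mm across, 56 mm high, behind the jig; origin at the centre of its underside. Leave alone.
- stone: Bystander: grey-brown pumice stone, 29 x 30 x 27 mm, left of the jig; origin at the centre of its underside. Leave alone.
There are look-alikes about, which are no part of the job. Leave any pink or purple look-alike of the part that bears bar_center alone.

How it is judged:
On the way:
1. the bar lies in the channel of the jig, flat on the deck, while the knob is still open (short of 1.2 rad) (y of bar_center in the frame of deck between -0.007 and 0.007 m and z of bar_center in the frame of deck between 0.01 and 0.0165 m and angle between the y axis of bar_center and the x axis of deck, either way round below 0.14 rad and angle between the z axis of bar_center and the z axis of deck, either way round below 0.14 rad and x of bar_center in the frame of deck between -0.004 and 0.012 m and value of joint cam below 1.2 rad), for 0.2 s.
At the end, for the whole second after the job is handed in: The bar lies flat in the channel (7 mm off its middle line and 0.14 rad askew at most, centre 10 to 16.5 mm above the deck and 0.5 to 10 mm down-slope of its origin), the knob rests beyond 1.3 rad, and the lobe alone keeps the spring pad pressed in by over 2 mm (y of bar_center in the frame of deck between -0.007 and 0.007 m and z of bar_center in the frame of deck between 0.01 and 0.0165 m and angle between the y axis of bar_center and the x axis of deck, either way round below 0.14 rad and angle between the z axis of bar_center and the z axis of deck, either way round below 0.14 rad and x of bar_center in the frame of deck between -0.01 and -0.0005 m and value of joint cam above 1.3 rad and value of joint pad above 0.002 m and velocity of joint cam between -0.05 and 0.05 rad/s); the robot touches nothing.
It fails at once if the brass can is moved by more than 30 mm (distance of can from where it was at the start of the episode above 0.03 m).
It fails at once if the green-capped jar is moved by more than 30 mm (distance of jar from where it was at the start of the episode above 0.03 m).
It fails at once if the pumice stone is moved by more than 30 mm (distance of stone from where it was at the start of the episode above 0.03 m).
It also fails if it takes over 64 s, if anything falls off the work surface, if the arm or the gripper's body presses on something with over 40 N, if the wrist force passes 120 N, or if a joint passes its speed limit or range.

## Robot

A 6-joint arm with a two-finger parallel gripper is mounted at the origin on a cart in front of the work surface, level with it; the furniture and walls round the work are solid. World frame = base frame: x ahead of the robot, y to its left, z up, the work surface at z = 0. Lengths are in m, angles in rad, forces in N, time in s.
With the tool pointing down it reaches from about 0.425 to 0.95 m from the base axis. Payload 3.5 kg.
Tool frame: the origin (TCP) lies between the finger pads; the fingertips stand 14 mm ahead of it and the grasp point (between the pads) lies 5 mm behind it; z points along the fingers, y is the line along which they close (so a half turn about z gives the same grasp; the last joint's range is limited). The gripper opens to 85 mm and grips with 20 to 120 N. Pads are 22 mm wide; open, the fingers measure 114 mm over their backs; the gripper's body (76 mm by 85 mm) begins 54 mm behind the grasp point. The pads swing forward as they close: fully open they stand 13 mm farther back than shut.
Start: joints at [-1.473, 0.286, 1.577, -0, 1.279, -0.15], TCP at [0.166, -0.654, 0.245] pointing down, gripper open.
Joint ranges: [-2.77, 2.77], [-0.9, 2.22], [0.21, 2.48], [-1.53, 4.67], [0.24, 2.81], [-2.84, 2.84]. Speed limits (rad/s): [2.79, 2.79, 3.14, 3.14, 3.14, 3.14].

## Interface

Orientations are given as a unit quaternion [x, y, z, w].
In Python, from plant import * gives the robot as it stands.
- The arm moves only by the tool step_arm, never from a script. Its argument "commands" is a list of rows, each an object of numbers: "gripper": the gripper's target within -1 to 1 (shut at 1, half-way at 0, fully open at -1); "x", "y", "z": the shift along the tool's x, y, z in mm; "spin": the turn about the tool's z in degrees. A call has exactly 10 rows; each row shifts and turns the commanded pose from where the row before left it, along the tool's axes as they then stand; what a row does not reach is not made up. A row lasts 1/10 s, in which the tool goes at most 50 mm and 8.59 degrees, less where a joint would pass 70% of its speed; a pose out of reach is approached as far as the arm can. A call with a gripper value outside its range is refused whole. The fingers move at their own pace and stop on an object; "force" is the grip in N (left out, the last holds). Time passes only in rows, so rows that do not move let the fingers close, or fill a call up. It gives the time, the measured TCP pose, the force, the opening and the grip force at its end, in the units of the state.
- get_state(): the state, without advancing time (a new reading comes with each control period).
- read_camera(name): name is "scene" or "side" or "wrist"; returns a dict with "color" (480x640x3 uint8, red, green, blue), "z_map" (480x640 float32, m along the optical axis (not along the pixel's ray), 0 where there is no reading), "fx", "fy", "cx", "cy" (pixels), "eye" and "attitude" of the camera in the world; the wrist camera has in their place "mount" (4x4, takes a point from camera to tool coordinates, whose origin is the TCP and whose axes are the flange's). Camera axes: x right, y up, looking along -z (the intrinsics and any distortion apply to the point x, -y, -z); pixel columns grow to the right and rows downward; lengths in m; the calibration is good to about 2 mm. The wrist camera is an equidistant fisheye: a pixel r from the principal point sees the ray r / f radians off the axis. A picture is of the moment at which its call begins: read the wrist's pose just before it.
- sign_off(): hands the job in; it is judged then, once.
The state is a dict: "time": time; "qpos": joint angles; "dq": joint speeds; "joint_efforts": joint torques, N m; "eef_pos": TCP position; "tcp_rot": TCP orientation; "contact_force": force on the tool from outside, world axes, zero at the start; "wrist_torque": the same for the moment, N m; "opening": opening from 0.0 (shut) to 1.0 (fully open); "finger_force": force on a finger pad.
Only numpy, scipy, OpenCV 4.12 (cv2) and the standard library are available. Lean on these libraries where they do the work, as an engineer would, in place of code of your own. Each camera call takes 0.05 s, during which the arm holds its last target. There are 200 camera calls.

## Working session

There is one attempt and no reset: what is moved stays moved. The work goes in short steps, Python scripts to look and compute and a tool call to move; the robot and the scene stay as the last step left them, time stands still between calls to the robot, and variables do not carry over. Pictures are saved under pics/ and viewed, at most 10 in all, crops included, and the job is handed in when it is done.

Besides the shell and the picture viewer there is one more tool, called after ">>>" by a JSON object that holds its "fn" and its "kwargs". step_arm: Moves the arm, as the interface text tells. Its arguments: {"type":"object","properties":{"commands":{"type":"array"},"force":{"type":"number"}},"required":["commands"]}

```bash
ls; mkdir -p pics; cat > h.py <<'E'
from plant import *
import numpy as np, cv2
from scipy.spatial.transform import Rotation as R
def save(n,c): cv2.imwrite('pics/'+n,c[...,::-1])
def att(c):
    a=np.array(c['attitude'],float)
    return R.from_quat(a).as_matrix() if a.size==4 else a.reshape(3,3)
def pts(c):
    "world points per pixel from z_map (scene/side)"
    v,u=np.mgrid[0:480,0:640]; z=c['z_map']
    p=np.stack([(u-c['cx'])/c['fx']*z,-(v-c['cy'])/c['fy']*z,-z],-1)
    return p@att(c).T+np.array(c['eye'])
E
python3 - <<'E'
from h import *
for n in('scene','side'):
    c=read_camera(n); save(n+'0.png',c['color']); print(n,{k:c[k] for k in c if k not in('color','z_map')})
    np.savez(n+'0.npz',**c)
print(get_state())
E
```

```text
pics
scene {'fx': 573.9595862512037, 'fy': 573.9595862512037, 'cx': 321.417589813013, 'cy': 258.69242200681464, 'eye': array([-0.48916945,  0.26203367,  0.65165421]), 'attitude': array([-0.28190584,  0.45291296,  0.70964387, -0.46022225])}
side {'fx': 453.00248805986075, 'fy': 453.00248805986075, 'cx': 316.1476850730572, 'cy': 239.9150548496522, 'eye': array([0.13508738, 0.54489665, 0.71769973]), 'attitude': array([-0.11156651,  0.4435152 ,  0.86775695, -0.19453808])}
{'time': 0.1, 'qpos': array([-1.47300382e+00,  2.87155550e-01,  1.57802532e+00, -1.58434187e-05,
        1.27859547e+00, -1.49994986e-01]), 'dq': array([ 0.00060182, -0.00257041, -0.00277145, -0.0005981 ,  0.00022939,
       -0.00020142]), 'joint_efforts': array([ 5.45785224e-04, -4.07298553e+01, -2.93700206e+01, -1.66691593e-04,
        3.41822131e-03, -4.20981777e-06]), 'eef_pos': array([ 0.16552335, -0.65381216,  0.24403599]), 'tcp_rot': array([ 9.92334108e-01,  1.23579233e-01,  2.09144233e-05, -1.09167090e-03]), 'contact_force': array([-0.28883057,  0.39824974, -0.01910871]), 'wrist_torque': array([ 0.00244942,  0.02391393, -0.02812186]), 'finger_force': 0.0, 'opening': 1.0025497318561114}
```

View pics/scene0.png

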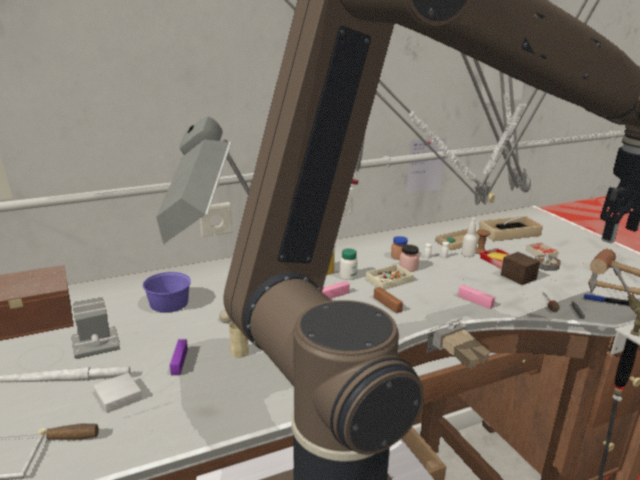

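View pics/side0.png

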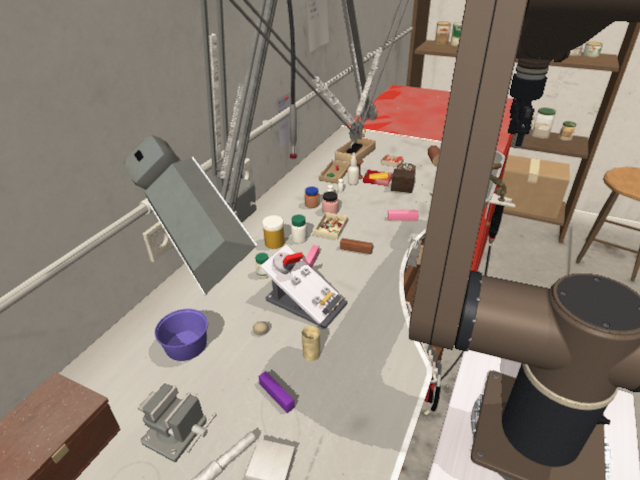

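Both views show these candidates for the bar:
- A reddish-brown block at side (356,246) and scene (388,299).
- Pink look-alikes at side (403,215) and (313,256).
- A purple look-alike at side (276,391).
- Brown handles at scene (70,432) and (602,262).

I choose the reddish-brown block at side (356,246). The jig is at side (300,285), with the can at (311,343), the stone at (260,328) and the jar at (262,264).

```bash
python3 - <<'E'
from h import *
c=dict(np.load('side0.npz')); P=pts(c); im=c['color']
crop=im[200:380,220:420]; save('crop0.png',cv2.resize(crop,None,fx=4,fy=3.3,interpolation=cv2.INTER_CUBIC)[:600,:800])
for n,(u,v) in dict(bar=(356,246),can=(311,330),stone=(260,325),jar=(262,258),lamp1=(200,220),lamp2=(230,250),lamp3=(205,285),lamp4=(150,180),wing=(292,259),d1=(300,290),d2=(320,285),d3=(330,310),bench=(360,280)).items(): print(n,P[v,u].round(4))
# bar mask
hsv=cv2.cvtColor(im,cv2.COLOR_RGB2HSV)
print('barhsv',hsv[246,350:364:4].tolist(),'wing',hsv[259,290:296:2].tolist(), 'deck',hsv[290,300].tolist())
E
```

```text
bar [ 0.4697 -0.3482  0.0169]
can [ 0.43   -0.0072  0.0514]
stone [0.5471 0.     0.0212]
jar [ 0.6384 -0.1631  0.0545]
lamp1 [0.6055 0.0509 0.299 ]
lamp2 [0.537  0.0678 0.2675]
lamp3 [0.5711 0.1064 0.2087]
lamp4 [0.7528 0.0046 0.3218]
wing [ 0.5206 -0.1044  0.1312]
d1 [ 0.5022 -0.0988  0.0554]
d2 [ 0.4759 -0.1445  0.043 ]
d3 [ 0.4341 -0.1066  0.016 ]
bench [ 0.4181 -0.2465 -0.0014]
barhsv [[11, 147, 125], [10, 150, 133], [11, 150, 133], [10, 149, 137]] wing [[1, 208, 158], [1, 211, 132], [0, 211, 109]] deck [7, 9, 243]
```

View pics/crop0.png

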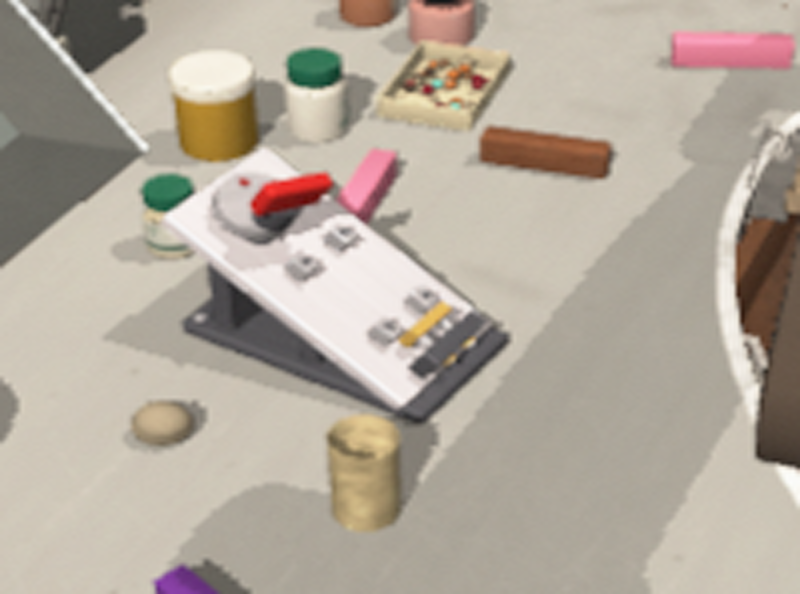

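The close crop confirms the reddish-brown bar at crop (545,152), which is side (356,246). The pink one behind the jig is a look-alike. Next I measure the bar, the jig and the lamp.

```bash
cat >> h.py <<'E'
def ray(c,uv,z):
    "side/scene pixels -> world points on height z"
    uv=np.atleast_2d(uv).astype(float)
    d=np.c_[(uv[:,0]-c['cx'])/c['fx'],-(uv[:,1]-c['cy'])/c['fy'],-np.ones(len(uv))]@att(c).T
    e=np.array(c['eye']); return e+d*((z-e[2])/d[:,2])[:,None]
E
python3 - <<'E'
from h import *
for n in ('side','scene'):
    c=dict(np.load(n+'0.npz')); P=pts(c); hsv=cv2.cvtColor(c['color'],cv2.COLOR_RGB2HSV)
    m=cv2.inRange(hsv,(6,120,50),(16,255,255))>0
    m&=(abs(P[...,0]-.47)<.08)&(abs(P[...,1]+.348)<.06)&(P[...,2]>.005)
    t=m&(P[...,2]>.021); print(n,m.sum(),t.sum(),'zmax',np.percentile(P[m][:,2],[5,50,95]))
    v,u=np.nonzero(t); q=ray(c,np.c_[u,v],.026)[:,:2]
    print(' bar top rect',cv2.minAreaRect((q*1000).astype(np.float32)))
c=dict(np.load('side0.npz')); P=pts(c); hsv=cv2.cvtColor(c['color'],cv2.COLOR_RGB2HSV)
m=(hsv[...,1]<30)&(hsv[...,2]>200)&(abs(P[...,0]-.5)<.12)&(abs(P[...,1]+.11)<.09)&(P[...,2]>.005)&(P[...,2]<.13)
q=P[m]; 
for i in range(6):
    o=q.mean(0); n=np.linalg.svd(q-o,full_matrices=False)[2][2]; n*=np.sign(n[2]); r=(q-o)@n; q=q[abs(r)<max(2*r.std(),.001)]
print('plane',o,n,'tilt',np.degrees(np.arccos(n[2])),'yaw',np.degrees(np.arctan2(-n[1],-n[0])),len(q))
yaw=np.arctan2(-n[1],-n[0])
ex=np.array([np.cos(yaw)*np.cos(np.pi/6),np.sin(yaw)*np.cos(np.pi/6),.5]); ey=np.array([-np.sin(yaw),np.cos(yaw),0])
a=np.c_[(q-o)@ex,(q-o)@ey]; rc=cv2.minAreaRect((a*1000).astype(np.float32)); print(rc)
print('s',np.percentile(a[:,0],[0,.5,99.5,100]),'y',np.percentile(a[:,1],[0,.5,99.5,100]))
# lamp
L=P[(abs(P[...,0]-.55)<.35)&(P[...,1]>-.12)&(P[...,1]<.3)&(P[...,2]>.16)&(P[...,2]<.6)&(hsv[...,1]<60)]
for lo in np.arange(.16,.5,.04):
    k=L[(L[:,2]>lo)&(L[:,2]<lo+.04)]
    if len(k)>5: print('lamp z',round(lo,2),len(k),np.percentile(k,[1,99],axis=0)[:,:2].round(3).tolist())
E
```

```text
side 280 131 zmax [0.00623776 0.0192395  0.02638109]
 bar top rect ((470.34063720703125, -349.2722473144531), (81.85467529296875, 19.185611724853516), 8.0457763671875)
scene 299 130 zmax [0.00653248 0.01924796 0.02564316]
 bar top rect ((464.336181640625, -350.21246337890625), (84.1732177734375, 17.58070182800293), 7.86030387878418)
plane [ 0.50672591 -0.11345092  0.05784762] [-0.49401944  0.0705949   0.86658015] tilt 29.936370003283777 yaw -8.13245466113155 1446
((3.45574951171875, -8.444595336914062), (92.45491027832031, 179.0930633544922), 89.80165100097656)
s [-0.08598164 -0.08421233  0.09188466  0.09291753] y [-0.05480145 -0.05364864  0.03691178  0.03806999]
lamp z 0.16 2360 [[0.573, -0.071], [0.862, 0.295]]
lamp z 0.2 4790 [[0.54, -0.053], [0.862, 0.289]]
lamp z 0.24 5275 [[0.514, -0.046], [0.862, 0.256]]
lamp z 0.28 6621 [[0.54, -0.034], [0.862, 0.237]]
lamp z 0.32 5654 [[0.643, -0.096], [0.862, 0.22]]
lamp z 0.36 4214 [[0.733, -0.114], [0.862, 0.204]]
lamp z 0.4 3550 [[0.856, -0.116], [0.862, 0.187]]
lamp z 0.44 3543 [[0.856, -0.115], [0.862, 0.168]]
lamp z 0.48 3533 [[0.856, -0.116], [0.862, 0.151]]
```

>>> {"fn": "step_arm", "kwargs": {"commands": [{"x": 34, "y": -22, "z": 4, "gripper": -1}, {"x": 34, "y": -22, "z": 4, "gripper": -1}, {"x": 34, "y": -22, "z": 4, "gripper": -1}, {"x": 34, "y": -22, "z": 4, "gripper": -1}, {"x": 34, "y": -22, "z": 4, "gripper": -1}, {"x": 34, "y": -22, "z": 4, "gripper": -1}, {"x": 34, "y": -22, "z": 4, "gripper": -1}, {"x": 34, "y": -22, "z": 4, "gripper": -1}, {"x": 34, "y": -22, "z": 4, "gripper": -1}, {"x": 34, "y": -22, "z": 4, "spin": 6.2, "gripper": -1}], "force": 20}}

```text
invalid input
```

```bash
cat >> h.py <<'E'
YAW=np.radians(-8.1)
EX=np.array([np.cos(YAW)*np.cos(np.pi/6),np.sin(YAW)*np.cos(np.pi/6),.5]); EY=np.array([-np.sin(YAW),np.cos(YAW),0]); EZ=np.cross(EX,EY)
DR=np.c_[EX,EY,EZ]
O=np.array([.50673,-.11345,.05785])-.0125*EX-.0084*EY
def deck(p): return (np.atleast_2d(p)-O)@DR*1000
def world(s,y,n): return O+DR@np.array([s,y,n])/1000
def tool(target,st=None):
    "shift in tool axes, mm"
    st=st or get_state(); return (R.from_quat(st['tcp_rot']).inv().apply(np.array(target)-st['eef_pos'])*1000).round(1)
def yaw(st): x=R.from_quat(st['tcp_rot']).as_matrix()[:,0]; return np.degrees(np.arctan2(x[1],x[0])), x[2]
def wpts(c,st):
    "world points per pixel, wrist fisheye"
    v,u=np.mgrid[0:480,0:640]; a=(u-c['cx'])/c['fx']; b=(v-c['cy'])/c['fy']; r=np.hypot(a,b)+1e-9; k=np.tan(np.minimum(r,1.5))/r
    z=c['z_map']; p=np.stack([a*k*z,-b*k*z,-z],-1); M=np.array(c['mount'])
    return (p@M[:3,:3].T+M[:3,3])@R.from_quat(st['tcp_rot']).as_matrix().T+st['eef_pos']
E
python3 - <<'E'
from h import *
st=get_state(); print(st['time'],st['eef_pos'],yaw(st),st['opening'])
c=read_camera('wrist'); save('w1.png',c['color']); print({k:c[k] for k in('fx','cx','cy','mount')})
P=wpts(c,st); hsv=cv2.cvtColor(c['color'],cv2.COLOR_RGB2HSV)
m=(cv2.inRange(hsv,(5,110,40),(17,255,255))>0)&(abs(P[...,0]-.467)<.08)&(abs(P[...,1]+.35)<.05)&(P[...,2]>.02)&(P[...,2]<.035)
q=P[m]; print(len(q),np.median(q[:,2]),cv2.minAreaRect((q[:,:2]*1000).astype(np.float32)))
print('O',O, 'wing',world(62.5,12,64),'jigtop',world(62.5,-8,64))
c=dict(np.load('side0.npz')); P=pts(c).reshape(-1,3)
L=P[(P[:,0]>.42)&(P[:,0]<.66)&(P[:,1]>-.2)&(P[:,1]<.1)&(P[:,2]>.15)]
for lo in np.arange(.15,.4,.03):
    k=L[(L[:,2]>lo)&(L[:,2]<lo+.03)]
    if len(k): i=k[:,1].argmin(); print(round(lo,2),'miny',k[i].round(3),'minx',k[k[:,0].argmin()].round(3))
for nm,(u,v) in dict(can=(311,330),jar=(262,258)).items(): pass
E
```

```text
0.1 [ 0.16552335 -0.65381216  0.24403599] (np.float64(14.197420606616774), np.float64(0.0003113238971578154)) 1.0025497318561114
{'fx': 371.64829954431775, 'cx': 324.88225080575756, 'cy': 238.10659189225606, 'mount': array([[-8.97936985e-04,  9.48161235e-01,  3.17788400e-01,
         8.08950089e-02],
       [ 9.99999414e-01,  1.04375005e-03, -2.88578435e-04,
         1.09776163e-04],
       [-6.05310544e-04,  3.17787954e-01, -9.48161616e-01,
        -1.28417932e-01],
       [ 0.00000000e+00,  0.00000000e+00,  0.00000000e+00,
         1.00000000e+00]])}
0 nan ((0.0, 0.0), (0.0, 0.0), 0.0)
O [ 0.49482911 -0.1202409   0.0516    ] wing [ 0.51842577 -0.11147828  0.13827563] jigtop [ 0.51560774 -0.13127875  0.13827563]
0.18 miny [0.641 0.073 0.21 ] minx [0.556 0.087 0.208]
0.21 miny [0.532 0.061 0.239] minx [0.529 0.061 0.24 ]
0.24 miny [0.519 0.024 0.269] minx [0.506 0.033 0.264]
0.27 miny [ 0.608 -0.02   0.3  ] minx [0.514 0.044 0.271]
0.3 miny [ 0.659 -0.049  0.322] minx [0.573 0.054 0.301]
0.33 miny [ 0.659 -0.005  0.331] minx [0.654 0.011 0.33 ]
  return _methods._mean(a, axis=axis, dtype=dtype,
  ret = ret.dtype.type(ret / rcount)
```

>>> {"fn": "step_arm", "kwargs": {"commands": [{"x": 34, "y": -22, "z": 4, "spin": 0, "gripper": -1}, {"x": 34, "y": -22, "z": 4, "spin": 0, "gripper": -1}, {"x": 34, "y": -22, "z": 4, "spin": 0, "gripper": -1}, {"x": 34, "y": -22, "z": 4, "spin": 0, "gripper": -1}, {"x": 34, "y": -22, "z": 4, "spin": 0, "gripper": -1}, {"x": 34, "y": -22, "z": 4, "spin": 0, "gripper": -1}, {"x": 34, "y": -22, "z": 4, "spin": 0, "gripper": -1}, {"x": 34, "y": -22, "z": 4, "spin": 0, "gripper": -1}, {"x": 34, "y": -22, "z": 4, "spin": 0, "gripper": -1}, {"x": 34, "y": -22, "z": 4, "spin": 6.2, "gripper": -1}], "force": 20}}

```text
time: 1.15
eef_pos: [0.442, -0.3562, 0.2049]
tcp_rot: [0.998, 0.068, -0.0, -0.0]
contact_force: [-0.2, -0.5, 0.5]
opening: 0.996
finger_force: 0.0
```

```bash
python3 - <<'E'
from h import *
st=get_state(); print(st['time'],st['eef_pos'],yaw(st),st['opening'])
c=read_camera('wrist'); save('w2.png',c['color'])
P=wpts(c,st); hsv=cv2.cvtColor(c['color'],cv2.COLOR_RGB2HSV)
m=(cv2.inRange(hsv,(5,110,40),(17,255,255))>0)&(abs(P[...,0]-.467)<.08)&(abs(P[...,1]+.35)<.05)&(P[...,2]>.018)&(P[...,2]<.036)
q=P[m]; print(len(q),np.median(q[:,2]),cv2.minAreaRect((q[:,:2]*1000).astype(np.float32)))
E
```

```text
1.15 [ 0.4420196  -0.35616484  0.20494526] (np.float64(7.842146812459749), np.float64(-0.00012898657833646145)) 0.9960909788103701
2027 0.025797324682828027 ((472.53564453125, -357.4208984375), (83.42906951904297, 17.204797744750977), 8.064159393310547)
```

View pics/w2.png

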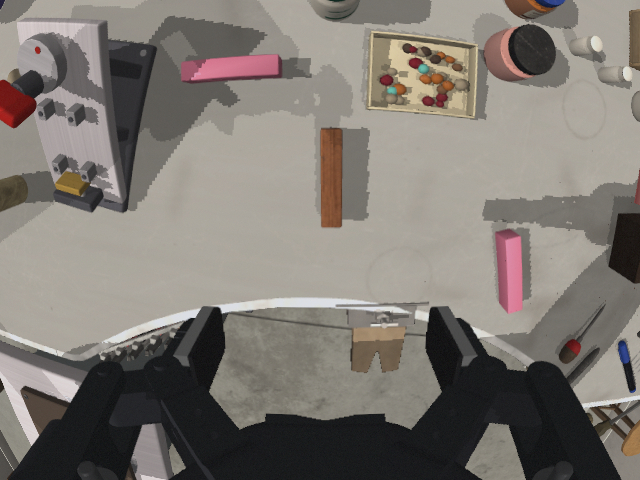

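The wrist view shows the bar upright at (331,177). The jig is top left, with the pad at (72,184) and the wing at (15,102), and the pinks are off at (230,68) and (510,270). The wrist and side cameras disagree by 8 mm in y, so I check again with the arm at rest.

```bash
python3 - <<'E'
from h import *
for i in range(2):
    st=get_state(); c=read_camera('wrist')
print(st['time'],st['eef_pos'],abs(st['dq']).max())
P=wpts(c,st); hsv=cv2.cvtColor(c['color'],cv2.COLOR_RGB2HSV)
m=(cv2.inRange(hsv,(5,110,40),(17,255,255))>0)&(abs(P[...,0]-.467)<.08)&(abs(P[...,1]+.35)<.05)&(P[...,2]>.018)&(P[...,2]<.036)
print(cv2.minAreaRect((P[m][:,:2]*1000).astype(np.float32)))
def cen(P,hsv,lo,hi,x,y,w,zmin):
    m=(cv2.inRange(hsv,lo,hi)>0)&(abs(P[...,0]-x)<w)&(abs(P[...,1]-y)<w)&(P[...,2]>zmin)
    return m.sum(), np.median(P[m],axis=0).round(4) if m.any() else None
s=dict(np.load('side0.npz')); Ps=pts(s); hs=cv2.cvtColor(s['color'],cv2.COLOR_RGB2HSV)
pink=((160,70,120),(179,255,255))
for nm,(x,y) in dict(p1=(.40,-.47),p2=(.55,-.24)).items():
    print(nm,'wrist',cen(P,hsv,*pink,x,y,.09,.02),'side',cen(Ps,hs,*pink,x,y,.09,.02))
gold=((18,100,100),(28,255,255)); print('pad wrist',cen(P,hsv,*gold,.44,-.11,.06,.01),'side',cen(Ps,hs,*gold,.44,-.11,.06,.01))
E
```

```text
1.25 [ 0.44320697 -0.35383733  0.2042092 ] 0.11392258402806223
((472.5301208496094, -357.4767761230469), (83.37278747558594, 17.36347007751465), 8.1323823928833)
p1 wrist (np.int64(1053), array([ 0.417 , -0.5469,  0.0257])) side (np.int64(105), array([ 0.4081, -0.547 ,  0.0245]))
p2 wrist (np.int64(1978), array([ 0.5569, -0.2617,  0.0257])) side (np.int64(140), array([ 0.5553, -0.2609,  0.0251]))
pad wrist (np.int64(477), array([ 0.4483, -0.1161,  0.0465])) side (np.int64(60), array([ 0.4433, -0.1073,  0.0478]))
```

>>> {"fn": "step_arm", "kwargs": {"commands": [{"x": 1, "y": 1, "z": 20, "spin": 0, "gripper": -1}, {"x": 1, "y": 1, "z": 20, "spin": 0, "gripper": -1}, {"x": 1, "y": 1, "z": 20, "spin": 0, "gripper": -1}, {"x": 1, "y": 0, "z": 20, "spin": 0, "gripper": -1}, {"x": 1, "y": 0, "z": 10, "spin": 0, "gripper": -1}, {"x": 0, "y": 0, "z": 0, "spin": 0, "gripper": -1}, {"x": 0, "y": 0, "z": 0, "spin": 0, "gripper": -1}, {"x": 0, "y": 0, "z": 0, "spin": 0, "gripper": -1}, {"x": 0, "y": 0, "z": 0, "spin": 0, "gripper": -1}, {"x": 0, "y": 0, "z": 0, "spin": 0, "gripper": -1}]}}

```text
time: 2.3
eef_pos: [0.4469, -0.3603, 0.1163]
tcp_rot: [0.998, 0.07, 0.0, 0.001]
contact_force: [-0.2, 0.2, -0.2]
opening: 0.998
finger_force: 0.0
```

```bash
cat >> h.py <<'E'
def bar(P,hsv,x=.467,y=-.35,zl=.018,zh=.036):
    m=(cv2.inRange(hsv,(5,110,40),(17,255,255))>0)&(abs(P[...,0]-x)<.08)&(abs(P[...,1]-y)<.05)&(P[...,2]>zl)&(P[...,2]<zh)
    return cv2.minAreaRect((P[m][:,:2]*1000).astype(np.float32)),np.median(P[m][:,2])
E
python3 - <<'E'
from h import *
st=get_state(); c=read_camera('wrist'); print(st['time'],st['eef_pos'],abs(st['dq']).max(),st['contact_force'])
P=wpts(c,st); print(bar(P,cv2.cvtColor(c['color'],cv2.COLOR_RGB2HSV))); save('w3.png',c['color'])
E
```

```text
2.3 [ 0.44694134 -0.3603349   0.1162708 ] 0.00455904775022417 [-0.21021437  0.18776727 -0.1913147 ]
(((472.8406677246094, -357.2100830078125), (83.96747589111328, 17.333803176879883), 8.313484191894531), np.float64(0.02579631735450852))
```

>>> {"fn": "step_arm", "kwargs": {"commands": [{"x": 5, "y": 0.6, "z": 12, "spin": 0, "gripper": -1}, {"x": 0, "y": 0, "z": 20, "spin": 0, "gripper": -1}, {"x": 0, "y": 0, "z": 20, "spin": 0, "gripper": -1}, {"x": 0, "y": 0, "z": 20, "spin": 0, "gripper": -1}, {"x": 0, "y": 0, "z": 12, "spin": 0, "gripper": -1}, {"x": 0, "y": 0, "z": 8, "spin": 0, "gripper": -1}, {"x": 0, "y": 0, "z": 0, "spin": 0, "gripper": 1}, {"x": 0, "y": 0, "z": 0, "spin": 0, "gripper": 1}, {"x": 0, "y": 0, "z": 0, "spin": 0, "gripper": 1}, {"x": 0, "y": 0, "z": 0, "spin": 0, "gripper": 1}], "force": 20}}

```text
time: 3.35
eef_pos: [0.4522, -0.3604, 0.0244]
tcp_rot: [0.998, 0.07, 0.001, 0.001]
contact_force: [-0.2, 0.4, 0.8]
opening: 0.331
finger_force: 0.0
```

>>> {"fn": "step_arm", "kwargs": {"commands": [{"x": 0, "y": 0, "z": 0, "spin": 0, "gripper": 1}, {"x": 0, "y": 0, "z": 0, "spin": 0, "gripper": 1}, {"x": 0, "y": 0, "z": 0, "spin": 0, "gripper": 1}, {"x": 0, "y": 0, "z": -5, "spin": 0, "gripper": 1}, {"x": 0, "y": 0, "z": -20, "spin": 0, "gripper": 1}, {"x": 0, "y": 0, "z": -40, "spin": 0, "gripper": 1}, {"x": 0, "y": 0, "z": -40, "spin": 0, "gripper": 1}, {"x": 0, "y": 0, "z": -40, "spin": 0, "gripper": 1}, {"x": 0, "y": 0, "z": -40, "spin": 0, "gripper": 1}, {"x": 0, "y": 0, "z": 0, "spin": 0, "gripper": 1}]}}

```text
time: 4.35
eef_pos: [0.454, -0.3624, 0.2159]
tcp_rot: [0.998, 0.07, 0.004, 0.005]
contact_force: [1.2, -0.7, -0.3]
opening: 0.204
finger_force: 21.4
```

```bash
python3 - <<'E'
from h import *
st=get_state(); c=read_camera('wrist'); print(st['time'],st['eef_pos'],yaw(st),st['opening'],st['finger_force'],st['contact_force'])
save('w4.png',c['color'])
P=wpts(c,st); hsv=cv2.cvtColor(c['color'],cv2.COLOR_RGB2HSV)
# deck from wrist
m=(hsv[...,1]<30)&(hsv[...,2]>150)&(abs(P[...,0]-.5)<.13)&(abs(P[...,1]+.12)<.1)&(P[...,2]>.005)&(P[...,2]<.13)
q=P[m]; d=deck(q); print(len(q),np.percentile(d,[1,50,99],axis=0).round(1))
gold=cv2.inRange(hsv,(18,100,100),(28,255,255))>0
g=gold&(abs(P[...,0]-.45)<.05)&(abs(P[...,1]+.115)<.05)&(P[...,2]>.02); print('gold',g.sum(),np.percentile(deck(P[g]),[2,50,98],axis=0).round(1))
E
```

```text
4.35 [ 0.45402034 -0.36239716  0.21590312] (np.float64(8.008123190805328), np.float64(0.007221688498713687)) 0.2042725182793499 21.40433371067047 [ 1.21236704 -0.69870255 -0.32662629]
6803 [[-60.2 -47.   -6.9]
 [ 35.6  -8.8   0.4]
 [105.7  41.   19.4]]
gold 454 [[-49.9 -17.9   6.4]
 [-43.1  -2.6  18.9]
 [-41.7  11.7  24.9]]
```

View pics/w4.png

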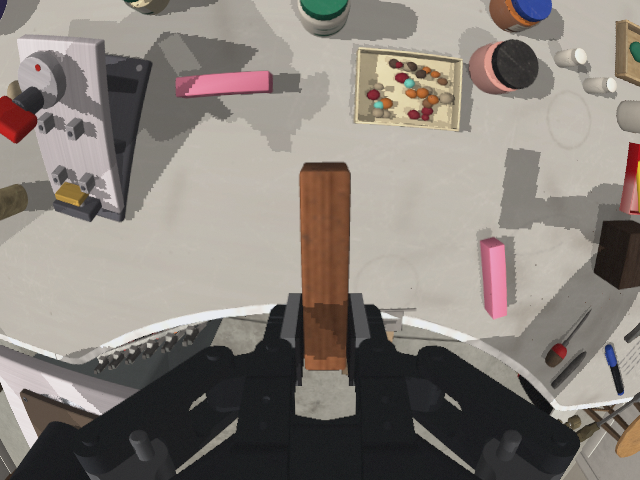

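The bar is held level between the pads at (325,265). The jig is top left. I carry the bar to the jig at height and turn it in line with the channel.

>>> {"fn": "step_arm", "kwargs": {"commands": [{"x": 5, "y": -35, "z": 0, "spin": 0, "gripper": 1}, {"x": 5, "y": -42, "z": 0, "spin": 0, "gripper": 1}, {"x": 5, "y": -42, "z": 0, "spin": 0, "gripper": 1}, {"x": 5, "y": -42, "z": 0, "spin": 0, "gripper": 1}, {"x": 5, "y": -42, "z": 0, "spin": 0, "gripper": 1}, {"x": 5, "y": -42, "z": 0, "spin": 8, "gripper": 1}, {"x": 0, "y": 0, "z": 0, "spin": 8, "gripper": 1}, {"x": 0, "y": 0, "z": 0, "spin": 0, "gripper": 1}, {"x": 0, "y": 0, "z": 0, "spin": 0, "gripper": 1}, {"x": 0, "y": 0, "z": 0, "spin": 0, "gripper": 1}]}}

```text
time: 5.4
eef_pos: [0.447, -0.1136, 0.2076]
tcp_rot: [0.998, -0.069, -0.001, -0.0]
contact_force: [-0.4, -0.3, -0.4]
opening: 0.203
finger_force: 21.4
```

```bash
python3 - <<'E'
from h import *
st=get_state(); c=read_camera('wrist'); print(st['time'],st['eef_pos'],yaw(st),abs(st['dq']).max(),st['contact_force'])
save('w5.png',c['color']); np.savez('w5.npz',st=st['eef_pos'],q=st['tcp_rot'],**c)
P=wpts(c,st); hsv=cv2.cvtColor(c['color'],cv2.COLOR_RGB2HSV)
D=deck(P.reshape(-1,3)).reshape(P.shape)
w=(hsv[...,1]<40)&(hsv[...,2]>140)&(abs(D[...,2])<4)&(abs(D[...,1])<60)&(D[...,0]>-80)&(D[...,0]<115)
print('white',w.sum(),cv2.minAreaRect(D[w][:,:2].astype(np.float32)),np.median(D[w][:,2]))
g=(cv2.inRange(hsv,(18,100,100),(28,255,255))>0)&(abs(D[...,0]+45)<15)&(abs(D[...,1])<25); print('gold',g.sum(),np.percentile(D[g],[2,50,98],axis=0).round(1))
r=((hsv[...,0]<5)|(hsv[...,0]>175))&(hsv[...,1]>170)&(abs(D[...,0]-62)<40)&(abs(D[...,1]-12)<40)
for k,(a,b) in dict(wing=(55,75),dot=(10,25)).items():
    q=D[r&(D[...,2]>a)&(D[...,2]<b)]
    if len(q)>3: print(k,len(q),cv2.minAreaRect(q[:,:2].astype(np.float32)),np.median(q,0).round(1))
B=(cv2.inRange(hsv,(5,110,40),(17,255,255))>0)&(P[...,2]>.17); print('barz',B.sum(), [P[B&(abs((np.mgrid[0:480,0:640][0])-v)<4)].mean(0).round(4) for v in (200,250,300)])
E
```

```text
5.4 [ 0.44695829 -0.11359289  0.20757104] (np.float64(-7.957626830694676), np.float64(-0.0013791428448674656)) 0.010182525210597934 [-0.38284995 -0.26372545 -0.36651558]
white 14081 ((14.454109191894531, -2.2094345092773438), (91.88324737548828, 183.43246459960938), 89.91380310058594) 0.5473717911429868Traceback (most recent call last):
  File "<stdin>", line 8, in <module>
    return _quantile_unchecked(
        a, q, axis, out, overwrite_input, method, keepdims, weights)
    return _ureduce(a,
                    func=_quantile_ureduce_func,
    ...<5 lines>...
                    overwrite_input=overwrite_input,
                    method=method)
    r = func(a, **kwargs)
    result = _quantile(arr,
                       quantiles=q,
    ...<2 lines>...
                       out=out,
                       weights=wgt)
    slices_having_nans = np.isnan(arr[-1, ...])
                                  ~~~^^^^^^^^^
IndexError: index -1 is out of bounds for axis 0 with size 0
```

View pics/w5.png

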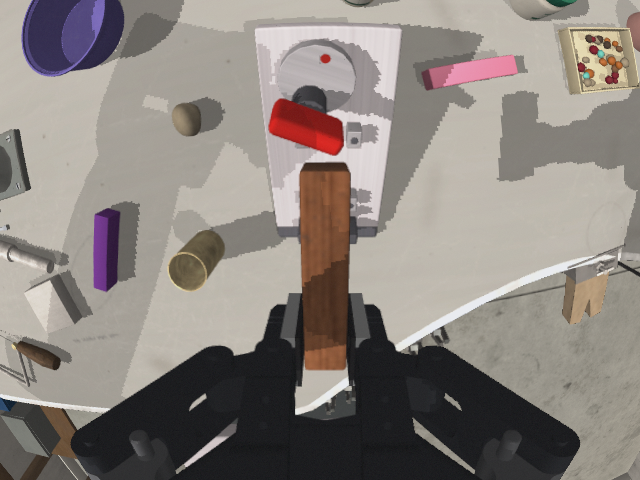

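The bar is in line over the channel, with the deck running from (265,230) at the bottom to (330,30) at the top. The red wing is at (306,127), and the dot at (325,58) shows the knob nearly open. I refine the deck frame and the wing from this view.

```bash
python3 - <<'E'
from h import *
c=dict(np.load('w5.npz')); st=dict(eef_pos=c['st'],tcp_rot=c['q'])
P=wpts(c,st); hsv=cv2.cvtColor(c['color'],cv2.COLOR_RGB2HSV); D=deck(P.reshape(-1,3)).reshape(P.shape)
w=(hsv[...,1]<40)&(hsv[...,2]>140)&(abs(D[...,2])<2)&(abs(D[...,1])<60)&(D[...,0]>-60)&(D[...,0]<115)
for lo in (-50,-20,30,60,90):
    k=D[w&(abs(D[...,0]-lo)<5)]; print('y at s',lo,np.percentile(k[:,1],[1,99]).round(1),np.median(k[:,2]).round(2))
k=D[w&(abs(D[...,1])<35)]; print('smax',np.percentile(k[:,0],[99,99.5,99.9]))
r=((hsv[...,0]<5)|(hsv[...,0]>175))&(hsv[...,1]>150)&(abs(D[...,0]-62)<40)&(abs(D[...,1]-12)<40)
print('red n',np.percentile(D[r][:,2],[0,10,50,90,100]).round(1))
for k,(a,b) in dict(wing=(60,68),dot=(10,25)).items():
    q=D[r&(D[...,2]>a)&(D[...,2]<b)]; print(k,len(q),cv2.minAreaRect(q[:,:2].astype(np.float32)),np.median(q,0).round(1))
V=np.mgrid[0:480,0:640][0]; B=(cv2.inRange(hsv,(5,110,40),(17,255,255))>0)&(P[...,2]>.17)
T=(P-st['eef_pos'])@R.from_quat(st['tcp_rot']).as_matrix()*1000
b=T[B]; print('bar in tool: x',np.percentile(b[:,0],[1,99]),'y',np.percentile(b[:,1],[1,99])); top=b[b[:,2]<np.percentile(b[:,2],70)]; print('top z fit',np.polyfit(b[:,0],b[:,2],1),np.median(b[:,2]))
E
```

```text
y at s -50 [-47.6  42.9] 0.6
y at s -20 [-47.6  42.7] 0.54
y at s 30 [-47.4  42.9] 0.6
y at s 60 [-47.5  43. ] 0.55
y at s 90 [-47.2  42.7] 0.51
smax [105.27791775 105.47355598 105.7401763 ]
red n [17.1 44.7 61.1 64.7 66.3]
wing 1436 ((62.958683013916016, 9.673474311828613), (40.67961120605469, 11.300369262695312), 66.49075317382812) [64.2 10.  63.9]
dot 60 ((90.32586669921875, -0.48021864891052246), (5.338901042938232, 4.672003269195557), 0.1155097708106041) [90.4 -0.5 19.2]
bar in tool: x [-19.29906174  63.23814406] y [-8.17957155  8.88367289]
top z fit [-0.02726368 -0.98640716] -1.4887449138309226
```

```bash
cat >> h.py <<'E'
O=O-.0023*EY+.0005*EZ
EH=np.array([np.cos(YAW),np.sin(YAW),0])
def hz(h,zv,y=.3): return O+(EH*h+EY*y+np.array([0,0,zv]))/1000
def where(st=None):
    p=((st or get_state())['eef_pos']-O)*1000; return (p@EH).round(1),(p@EY).round(1),p[2].round(1)
E
python3 - <<'E'
from h import *
st=get_state(); print(O,where(),yaw(st)); 
for a in ((-33.5,75),(-33.5,46),(-27.5,23)): print(a,hz(*a),tool(hz(*a)))
E
```

```text
[ 0.49425753 -0.12248273  0.05203301] (np.float64(-48.0), np.float64(2.0), np.float64(155.8)) (np.float64(-7.995377459295625), np.float64(-0.0010251596946219965))
(-33.5, 75) [ 0.46113401 -0.11746553  0.12703301] [14.5  1.8 80.7]
(-33.5, 46) [ 0.46113401 -0.11746553  0.09803301] [ 14.6   1.8 109.7]
(-27.5, 23) [ 0.46707415 -0.11831094  0.07503301] [ 20.6   1.8 132.7]
```

>>> {"fn": "step_arm", "kwargs": {"commands": [{"x": -10, "y": 1.8, "z": 10, "spin": 0, "gripper": 1}, {"x": 0, "y": 0, "z": 25, "spin": 0, "gripper": 1}, {"x": 0, "y": 0, "z": 25, "spin": 0, "gripper": 1}, {"x": 0, "y": 0, "z": 25, "spin": 0, "gripper": 1}, {"x": 0, "y": 0, "z": 15, "spin": 0, "gripper": 1}, {"x": 0, "y": 0, "z": 9, "spin": 0, "gripper": 1}, {"x": 0, "y": 0, "z": 0, "spin": 0, "gripper": 1}, {"x": 0, "y": 0, "z": 0, "spin": 0, "gripper": 1}, {"x": 0, "y": 0, "z": 0, "spin": 0, "gripper": 1}, {"x": 0, "y": 0, "z": 0, "spin": 0, "gripper": 1}]}}

```text
time: 6.45
eef_pos: [0.4378, -0.1138, 0.1004]
tcp_rot: [0.998, -0.07, 0.001, 0.0]
contact_force: [-0.4, 0.7, -1.0]
opening: 0.201
finger_force: 21.4
```

```bash
python3 - <<'E'
from h import *
st=get_state(); print(where(st),yaw(st),st['contact_force'],tool(hz(-33.5,46)))
E
```

```text
(np.float64(-57.1), np.float64(0.6), np.float64(48.4)) (np.float64(-7.998676763081235), np.float64(0.0020195253684902807)) [-0.39087564  0.66446177 -0.97557913] [23.6  0.3  2.4]
```

>>> {"fn": "step_arm", "kwargs": {"commands": [{"x": 5, "y": 0.3, "z": 0.4, "spin": 0, "gripper": 1}, {"x": 5, "y": 0, "z": 0.5, "spin": 0, "gripper": 1}, {"x": 5, "y": 0, "z": 0.5, "spin": 0, "gripper": 1}, {"x": 5, "y": 0, "z": 0.5, "spin": 0, "gripper": 1}, {"x": 3.5, "y": 0, "z": 0.5, "spin": 0, "gripper": 1}, {"x": 0, "y": 0, "z": 2, "spin": 0, "gripper": 1}, {"x": 0, "y": 0, "z": 2, "spin": 0, "gripper": 1}, {"x": 0, "y": 0, "z": 0, "spin": 0, "gripper": 1}, {"x": 0, "y": 0, "z": 0, "spin": 0, "gripper": 1}, {"x": 0, "y": 0, "z": 0, "spin": 0, "gripper": 1}]}}

```text
time: 7.45
eef_pos: [0.4602, -0.117, 0.0929]
tcp_rot: [0.998, -0.07, 0.0, -0.0]
contact_force: [-0.9, -0.6, -0.4]
opening: 0.205
finger_force: 21.5
```

```bash
cat >> h.py <<'E'
def look(name=None):
    "where the held/laid bar is: extents and top pitch, deck frame and tool frame"
    st=get_state(); c=read_camera('wrist'); P=wpts(c,st); hsv=cv2.cvtColor(c['color'],cv2.COLOR_RGB2HSV)
    if name: save(name,c['color'])
    D=deck(P.reshape(-1,3)).reshape(P.shape)
    b=(cv2.inRange(hsv,(5,110,40),(17,255,255))>0)&(abs(D[...,0])<75)&(abs(D[...,1])<30)&(D[...,2]>8)&(D[...,2]<90)
    b=cv2.morphologyEx(b.astype(np.uint8),cv2.MORPH_OPEN,np.ones((3,3)))>0
    d=D[b]; f=np.polyfit(d[:,0],d[:,2],1)
    for _ in range(3):
        k=abs(d[:,2]-np.polyval(f,d[:,0]))<2; f=np.polyfit(d[k,0],d[k,2],1)
    print('t',st['time'],'where',where(st),'F',st['contact_force'].round(1),'open',st['opening'],st['finger_force'])
    print('bar n',len(d),'s',np.percentile(d[k,0],[.5,99.5]).round(1),'y',np.percentile(d[k,1],[2,98]).round(1),'top n at s=-40,0,40',np.polyval(f,[-40,0,40]).round(1),'pitch deg',np.degrees(np.arctan(f[0])).round(1),'rect',cv2.minAreaRect(d[k][:,:2].astype(np.float32)))
E
python3 -c "
from h import *
look()"
```

```text
t 7.45 where (np.float64(-34.5), np.float64(0.7), np.float64(40.9)) F [-0.9 -0.6 -0.4] open 0.2053500132528278 21.48058444261551
bar n 5282 s [-26.6  21.5] y [-8.   8.7] top n at s=-40,0,40 [72. 49. 26.] pitch deg -29.9 rect ((-2.347238540649414, 0.2895965576171875), (50.95445251464844, 17.715381622314453), 0.11873048543930054)
```

>>> {"fn": "step_arm", "kwargs": {"commands": [{"x": 0.4, "y": 0.1, "z": 2, "spin": 0, "gripper": 1}, {"x": 0.7, "y": 0.1, "z": 2, "spin": 0, "gripper": 1}, {"x": 0.7, "y": 0, "z": 2, "spin": 0, "gripper": 1}, {"x": 0.7, "y": 0, "z": 2, "spin": 0, "gripper": 1}, {"x": 0.7, "y": 0, "z": 2, "spin": 0, "gripper": 1}, {"x": 0.7, "y": 0, "z": 2, "spin": 0, "gripper": 1}, {"x": 0, "y": 0, "z": 0, "spin": 0, "gripper": 1}, {"x": 0, "y": 0, "z": 0, "spin": 0, "gripper": 1}, {"x": 0, "y": 0, "z": 0, "spin": 0, "gripper": 1}, {"x": 0, "y": 0, "z": 0, "spin": 0, "gripper": 1}]}}

```text
time: 8.5
eef_pos: [0.4636, -0.1176, 0.0806]
tcp_rot: [0.998, -0.07, -0.001, -0.0]
contact_force: [-4.1, 1.8, 1.8]
opening: 0.205
finger_force: 22.8
```

```bash
python3 -c "
from h import *
look()"
```

```text
t 8.5 where (np.float64(-31.1), np.float64(0.5), np.float64(28.5)) F [-4.1  1.8  1.8] open 0.2051394959809499 22.785642743110657
bar n 3929 s [-33.2  12.7] y [-8.1  8.5] top n at s=-40,0,40 [52.2 39.3 26.4] pitch deg -17.9 rect ((-10.020315170288086, 0.14842510223388672), (48.49274444580078, 17.5185546875), 0.1676718294620514)
```

>>> {"fn": "step_arm", "kwargs": {"commands": [{"x": 1, "y": 0, "z": 2, "spin": 0, "gripper": 1}, {"x": 1, "y": 0, "z": 2, "spin": 0, "gripper": 1}, {"x": 1, "y": 0, "z": 2, "spin": 0, "gripper": 1}, {"x": 0.5, "y": 0, "z": 1, "spin": 0, "gripper": 1}, {"x": 0, "y": 0, "z": 0, "spin": 0, "gripper": 1}, {"x": 0, "y": 0, "z": 0, "spin": 0, "gripper": 1}, {"x": 0, "y": 0, "z": 0, "spin": 0, "gripper": 1}, {"x": 0, "y": 0, "z": 0, "spin": 0, "gripper": 1}, {"x": 0, "y": 0, "z": 0, "spin": 0, "gripper": 1}, {"x": 0, "y": 0, "z": 0, "spin": 0, "gripper": 1}]}}

```text
time: 9.55
eef_pos: [0.4678, -0.1183, 0.074]
tcp_rot: [0.998, -0.07, 0.0, 0.0]
contact_force: [-2.8, 0.4, 1.7]
opening: 0.203
finger_force: 23.5
```

```bash
python3 -c "
from h import *
look('w6.png')"
```

```text
t 9.55 where (np.float64(-26.8), np.float64(0.4), np.float64(21.9)) F [-2.8  0.4  1.7] open 0.20299916147226904 23.466509878635406
bar n 2876 s [-34.   46.4] y [-8.2  8.4] top n at s=-40,0,40 [43.1 32.5 22. ] pitch deg -14.8 rect ((6.147796630859375, 0.046921730041503906), (17.36355972290039, 81.49185180664062), 89.99739074707031)
```

View pics/w6.png

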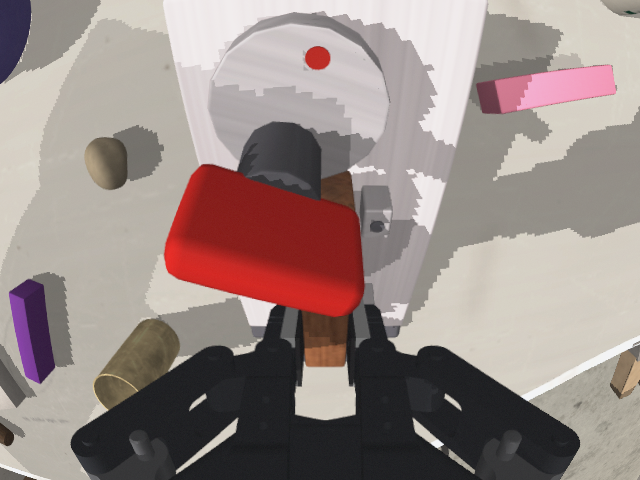

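The bar's far end is under the wing at (340,185), lying between the guides, and the pads are at (325,340). The wing at (265,240) sits close to the palm but clear of it. The far corner needs about 5 mm more up-slope before I release.

>>> {"fn": "step_arm", "kwargs": {"commands": [{"x": 1, "y": 0, "z": -0.3, "spin": 0, "gripper": 1}, {"x": 1, "y": 0, "z": -0.2, "spin": 0, "gripper": 1}, {"x": 1, "y": 0, "z": 0, "spin": 0, "gripper": 1}, {"x": 1, "y": 0, "z": 0, "spin": 0, "gripper": 1}, {"x": 1, "y": 0, "z": 0, "spin": 0, "gripper": 1}, {"x": 0, "y": 0, "z": 0, "spin": 0, "gripper": 1}, {"x": 0, "y": 0, "z": 0, "spin": 0, "gripper": 1}, {"x": 0, "y": 0, "z": 0, "spin": 0, "gripper": 1}, {"x": 0, "y": 0, "z": 0, "spin": 0, "gripper": 1}, {"x": 0, "y": 0, "z": 0, "spin": 0, "gripper": 1}]}}

```text
time: 10.6
eef_pos: [0.4723, -0.1189, 0.0744]
tcp_rot: [0.998, -0.07, -0.0, -0.0]
contact_force: [-4.2, 1.2, 3.5]
opening: 0.208
finger_force: 23.8
```

```bash
python3 -c "
from h import *
look('w7.png')
c=read_camera('side'); save('s7.png',cv2.resize(c['color'][220:340,230:390],None,fx=5,fy=5,interpolation=cv2.INTER_CUBIC))"
```

```text
t 10.6 where (np.float64(-22.2), np.float64(0.5), np.float64(22.4)) F [-4.2  1.2  3.5] open 0.20785453334202544 23.832871913909912
bar n 2408 s [-31.5  51.2] y [-8.2  8.5] top n at s=-40,0,40 [40.4 32.3 24.2] pitch deg -11.4 rect ((9.86764907836914, 0.1528949737548828), (84.01397705078125, 17.55010414123535), 0.13299308717250824)
```

View pics/s7.png

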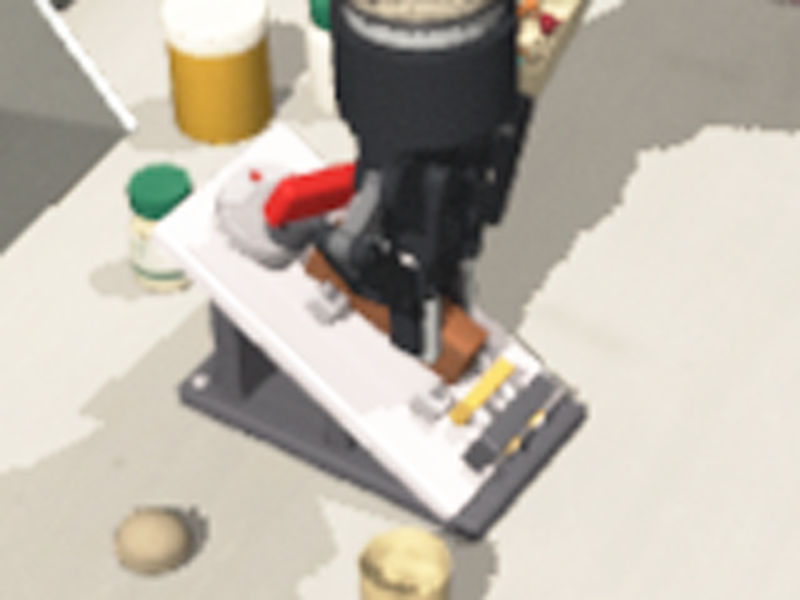

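The bar lies in line with the channel between the fingers, its near end at (450,365) about 17 mm up and clear of the brass pad at (480,390). I lower it a touch and open partly.

>>> {"fn": "step_arm", "kwargs": {"commands": [{"x": -0.5, "y": 0, "z": 1, "spin": 0, "gripper": 1}, {"x": -0.5, "y": 0, "z": 1, "spin": 0, "gripper": 1}, {"x": 0, "y": 0, "z": 0, "spin": 0, "gripper": 1}, {"x": 0, "y": 0, "z": 0, "spin": 0, "gripper": 0.3}, {"x": 0, "y": 0, "z": 0, "spin": 0, "gripper": 0.3}, {"x": 0, "y": 0, "z": 0, "spin": 0, "gripper": 0.3}, {"x": 0, "y": 0, "z": 0, "spin": 0, "gripper": 0.3}, {"x": 0, "y": 0, "z": 0, "spin": 0, "gripper": 0.3}, {"x": 0, "y": 0, "z": 0, "spin": 0, "gripper": 0.3}, {"x": 0, "y": 0, "z": 0, "spin": 0, "gripper": 0.3}]}}

```text
time: 11.7
eef_pos: [0.4716, -0.1188, 0.0724]
tcp_rot: [0.998, -0.07, 0.0, 0.0]
contact_force: [0.3, -0.4, 0.4]
opening: 0.353
finger_force: 0.0
```

```bash
python3 -c "
from h import *
look('w8.png')"
```

```text
t 11.7 where (np.float64(-22.9), np.float64(0.4), np.float64(20.4)) F [ 0.3 -0.4  0.4] open 0.35327081626167517 0.0
bar n 1471 s [-41.8  42.8] y [-8.6  8. ] top n at s=-40,0,40 [27.3 21.2 15. ] pitch deg -8.8 rect ((0.4198265075683594, -0.4064197540283203), (17.719608306884766, 85.21524810791016), 89.58392333984375)
```

>>> {"fn": "step_arm", "kwargs": {"commands": [{"x": 0, "y": 0, "z": -5, "spin": 0, "gripper": 0.3}, {"x": 0, "y": 0, "z": -15, "spin": 0, "gripper": 0.3}, {"x": -2, "y": 0, "z": -25, "spin": 0, "gripper": 0.3}, {"x": -8, "y": 0, "z": -25, "spin": 0, "gripper": 0.3}, {"x": -10, "y": 0, "z": -25, "spin": 0, "gripper": 0.3}, {"x": -10, "y": 0, "z": -25, "spin": 0, "gripper": 1}, {"x": 0, "y": 0, "z": -10, "spin": 0, "gripper": 1}, {"x": 0, "y": 0, "z": 0, "spin": 0, "gripper": 1}, {"x": 0, "y": 0, "z": 0, "spin": 0, "gripper": 1}, {"x": 0, "y": 0, "z": 0, "spin": 0, "gripper": 1}]}}

```text
time: 12.75
eef_pos: [0.4414, -0.1143, 0.2008]
tcp_rot: [0.998, -0.07, -0.001, -0.001]
contact_force: [0.8, -0.2, 0.1]
opening: -0.002
finger_force: 0.0
```

```bash
cat >> h.py <<'E'
def wing():
    st=get_state(); c=read_camera('wrist'); P=wpts(c,st); hsv=cv2.cvtColor(c['color'],cv2.COLOR_RGB2HSV); D=deck(P.reshape(-1,3)).reshape(P.shape)
    r=((hsv[...,0]<5)|(hsv[...,0]>175))&(hsv[...,1]>150)&(abs(D[...,0]-62)<45)&(abs(D[...,1]-12)<45)
    q=D[r&(D[...,2]>60)&(D[...,2]<68)]; rc=cv2.minAreaRect(q[:,:2].astype(np.float32)); print('wing',len(q),rc)
    q=D[r&(D[...,2]>10)&(D[...,2]<25)]
    if len(q)>5:
        m=np.median(q,0); print('dot',len(q),m.round(1),'cam',-np.arctan2(m[1]-12,m[0]-62.5))
E
python3 -c "
from h import *
look('w9.png'); wing()"
```

```text
t 12.75 where (np.float64(-53.5), np.float64(0.6), np.float64(148.8)) F [ 0.8 -0.2  0.1] open -0.00221924766968364 0.0
bar n 1822 s [-42.1  27.8] y [-8.4  8. ] top n at s=-40,0,40 [26.  26.1 26.2] pitch deg 0.2 rect ((-6.751913070678711, -0.47206974029541016), (17.60382080078125, 71.79869079589844), 89.5250015258789)
wing 1551 ((62.760459899902344, 11.741487503051758), (40.889278411865234, 11.898394584655762), 66.30016326904297)
dot 65 [90.1  1.4 18.4] cam 0.36578988260392015
```

View pics/w9.png

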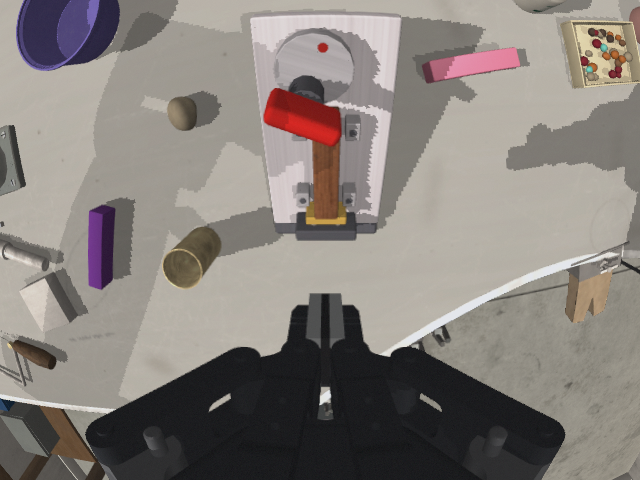

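The bar lies flat in the channel against the brass pad at (327,215), and its measured top is 26 mm above the deck. The knob is at about 0.36 rad, with the wing at (303,117). I'll push the wing's left end around with the shut fingers, and plan that arc now.

```bash
python3 - <<'E'
from h import *
print(where())
def C(a,rho=14,gap=0):
    a=np.radians(a); s=62.5+rho*np.cos(a)-6*np.sin(a); y=12+rho*np.sin(a)+6*np.cos(a)
    n=np.array([-.866*np.sin(a),np.cos(a)]); n/=np.linalg.norm(n); r=11*abs(n[0])+12*abs(n[1])+gap
    return np.array([.866*s-32,y])+n*r
print('pre',C(66,14,8).round(1))
p=C(66,14,8)
for a in (66,60,54,48,42,36,30,24,18,12,6,0,-4,-8,-12,-16):
    q=C(a); print(a,'cam %.2f'%(1.5-np.radians(a)),q.round(1),'tool dx,dy',(q-p).round(1)*[1,-1]); p=q
E
```

```text
(np.float64(-53.4), np.float64(0.6), np.float64(148.9))
pre [ 1.6 37.9]
66 cam 0.35 [ 8.7 34.2] tool dx,dy [7.1 3.7]
60 cam 0.45 [10.5 35.9] tool dx,dy [ 1.8 -1.7]
54 cam 0.56 [12.7 37.2] tool dx,dy [ 2.1 -1.3]
48 cam 0.66 [15.1 38.1] tool dx,dy [ 2.4 -0.9]
42 cam 0.77 [17.7 38.6] tool dx,dy [ 2.6 -0.5]
36 cam 0.87 [20.4 38.6] tool dx,dy [ 2.7 -0. ]
30 cam 0.98 [23.  38.2] tool dx,dy [2.7 0.4]
24 cam 1.08 [25.6 37.3] tool dx,dy [2.6 0.9]
18 cam 1.19 [28.1 36. ] tool dx,dy [2.5 1.3]
12 cam 1.29 [30.4 34.3] tool dx,dy [2.3 1.7]
6 cam 1.40 [32.5 32.3] tool dx,dy [2.1 2. ]
0 cam 1.50 [34.2 30. ] tool dx,dy [1.8 2.3]
-4 cam 1.57 [35.3 29.6] tool dx,dy [1.1 0.4]
-8 cam 1.64 [36.5 29.1] tool dx,dy [1.1 0.5]
-12 cam 1.71 [37.6 28.5] tool dx,dy [1.1 0.6]
-16 cam 1.78 [38.7 27.8] tool dx,dy [1.1 0.7]
```

>>> {"fn": "step_arm", "kwargs": {"commands": [{"x": 13, "y": -8, "z": 0, "spin": 0, "gripper": 1}, {"x": 20, "y": -13, "z": 0, "spin": 0, "gripper": 1}, {"x": 20, "y": -13, "z": 0, "spin": 0, "gripper": 1}, {"x": 0, "y": 0, "z": 14, "spin": 0, "gripper": 1}, {"x": 0, "y": 0, "z": 20, "spin": 0, "gripper": 1}, {"x": 0, "y": 0, "z": 18, "spin": 0, "gripper": 1}, {"x": 0, "y": 0, "z": 7, "spin": 0, "gripper": 1}, {"x": 0, "y": 0, "z": 0, "spin": 0, "gripper": 1}, {"x": 0, "y": 0, "z": 0, "spin": 0, "gripper": 1}, {"x": 0, "y": 0, "z": 0, "spin": 0, "gripper": 1}]}}

```text
time: 13.85
eef_pos: [0.4997, -0.0887, 0.1444]
tcp_rot: [0.998, -0.07, 0.001, 0.0]
contact_force: [0.1, 0.2, -0.4]
opening: 0.002
finger_force: 0.0
```

```bash
python3 -c "
from h import *
print(where(),yaw(get_state()),get_state()['contact_force']); wing()"
```

```text
(np.float64(0.6), np.float64(34.2), np.float64(92.4)) (np.float64(-8.011784255457078), np.float64(0.001870644716963615)) [ 0.0868824   0.19113001 -0.37283474]
wing 2024 ((63.34197998046875, 12.221417427062988), (41.24335861206055, 11.498286247253418), 65.64761352539062)
dot 103 [90.3  2.  18.7] cam 0.34546998026228776
```

>>> {"fn": "step_arm", "kwargs": {"commands": [{"x": 8, "y": 0, "z": 2, "spin": 0, "gripper": 1}, {"x": 1.8, "y": -1.7, "z": 0, "spin": 0, "gripper": 1}, {"x": 2.1, "y": -1.3, "z": 0, "spin": 0, "gripper": 1}, {"x": 2.4, "y": -0.9, "z": 0, "spin": 0, "gripper": 1}, {"x": 2.6, "y": -0.5, "z": 0, "spin": 0, "gripper": 1}, {"x": 2.7, "y": 0, "z": 0, "spin": 0, "gripper": 1}, {"x": 2.7, "y": 0.4, "z": 0, "spin": 0, "gripper": 1}, {"x": 2.6, "y": 0.9, "z": 0, "spin": 0, "gripper": 1}, {"x": 0, "y": 0, "z": 0, "spin": 0, "gripper": 1}, {"x": 0, "y": 0, "z": 0, "spin": 0, "gripper": 1}]}}

```text
time: 14.9
eef_pos: [0.522, -0.0871, 0.1409]
tcp_rot: [0.998, -0.07, -0.004, -0.002]
contact_force: [-7.8, 4.6, 4.2]
opening: -0.003
finger_force: 3.9
```

```bash
python3 -c "
from h import *
print(where(),yaw(get_state()),get_state()['contact_force']); wing()"
```

```text
(np.float64(22.5), np.float64(39.0), np.float64(88.8)) (np.float64(-8.013331987063953), np.float64(-0.007745138511335122)) [-7.84185795  4.57150187  4.17207796]
wing 1526 ((63.46851348876953, 12.270044326782227), (41.24342346191406, 11.620949745178223), 41.243995666503906)
dot 79 [83.4 -9.  18.6] cam 0.7866463124022506
```

>>> {"fn": "step_arm", "kwargs": {"commands": [{"x": 2.7, "y": 0.6, "z": 0, "spin": 0, "gripper": 1}, {"x": 2.6, "y": 1, "z": 0, "spin": 0, "gripper": 1}, {"x": 2.5, "y": 1.5, "z": 0, "spin": 0, "gripper": 1}, {"x": 2.3, "y": 2, "z": 0, "spin": 0, "gripper": 1}, {"x": 2, "y": 2.2, "z": 0, "spin": 0, "gripper": 1}, {"x": 1.6, "y": 2.4, "z": 0, "spin": 0, "gripper": 1}, {"x": 1, "y": 2.5, "z": 0, "spin": 0, "gripper": 1}, {"x": 0.5, "y": 2.5, "z": 0, "spin": 0, "gripper": 1}, {"x": 0, "y": 0, "z": 0, "spin": 0, "gripper": 1}, {"x": 0, "y": 0, "z": 0, "spin": 0, "gripper": 1}]}}

```text
time: 15.95
eef_pos: [0.5358, -0.0983, 0.141]
tcp_rot: [0.997, -0.071, -0.003, -0.008]
contact_force: [-3.0, 20.2, 6.3]
opening: -0.002
finger_force: 9.7
```

```bash
python3 -c "
from h import *
print(where(),yaw(get_state()),get_state()['contact_force']); wing()"
```

```text
(np.float64(37.8), np.float64(29.8), np.float64(88.9)) (np.float64(-8.160176262637913), np.float64(-0.007490605184132911)) [-2.98985128 20.2309475   6.2794873 ]
wing 493 ((75.94257354736328, 8.792440414428711), (29.064807891845703, 9.642663955688477), 11.38013744354248)
dot 50 [ 60.8 -17.8  18.7] cam 1.626562766449059
```

>>> {"fn": "step_arm", "kwargs": {"commands": [{"x": 0.5, "y": 1.5, "z": 0, "spin": 0, "gripper": 1}, {"x": 0.5, "y": 1.5, "z": 0, "spin": 0, "gripper": 1}, {"x": 0, "y": 1.5, "z": 0, "spin": 0, "gripper": 1}, {"x": 0, "y": 0, "z": 0, "spin": 0, "gripper": 1}, {"x": 0, "y": 0, "z": 0, "spin": 0, "gripper": 1}, {"x": 0, "y": -4, "z": 0, "spin": 0, "gripper": 1}, {"x": 0, "y": -5, "z": 0, "spin": 0, "gripper": 1}, {"x": 0, "y": -8, "z": 0, "spin": 0, "gripper": 1}, {"x": 0, "y": -8, "z": -10, "spin": 0, "gripper": 1}, {"x": 0, "y": 0, "z": -10, "spin": 0, "gripper": 1}]}}

```text
time: 17.0
eef_pos: [0.5413, -0.0847, 0.1621]
tcp_rot: [0.998, -0.069, 0.0, 0.0]
contact_force: [-0.2, -0.2, -0.9]
opening: -0.001
finger_force: 0.0
```

>>> {"fn": "step_arm", "kwargs": {"commands": [{"x": 0, "y": 0, "z": -25, "spin": 0, "gripper": 1}, {"x": -15, "y": 0, "z": -15, "spin": 0, "gripper": 1}, {"x": -25, "y": 10, "z": 0, "spin": 0, "gripper": 1}, {"x": -25, "y": 10, "z": 0, "spin": 0, "gripper": 1}, {"x": -20, "y": 15, "z": 0, "spin": 0, "gripper": 1}, {"x": 0, "y": 0, "z": 0, "spin": 0, "gripper": 1}, {"x": 0, "y": 0, "z": 0, "spin": 0, "gripper": 1}, {"x": 0, "y": 0, "z": 0, "spin": 0, "gripper": 1}, {"x": 0, "y": 0, "z": 0, "spin": 0, "gripper": 1}, {"x": 0, "y": 0, "z": 0, "spin": 0, "gripper": 1}]}}

```text
time: 18.0
eef_pos: [0.4525, -0.1079, 0.2014]
tcp_rot: [0.998, -0.069, -0.0, -0.0]
contact_force: [0.4, 1.1, 0.3]
opening: 0.002
finger_force: 0.0
```

```bash
python3 -c "
from h import *
look('w10.png'); wing()"
```

```text
t 18.0 where (np.float64(-43.4), np.float64(8.5), np.float64(149.4)) F [0.4 1.1 0.3] open 0.002184982408471293 0.0
bar n 2178 s [-46.5  37.3] y [-7.7  8.7] top n at s=-40,0,40 [26.1 26.2 26.2] pitch deg 0.1 rect ((-4.518043518066406, 0.21611690521240234), (85.14228820800781, 17.98680877685547), 0.70939701795578)
wing 1439 ((62.76310729980469, 11.729660987854004), (11.907576560974121, 41.24495315551758), 82.66107177734375)
dot 54 [ 60.3 -17.8  18.6] cam 1.6453502204909871
```

View pics/w10.png

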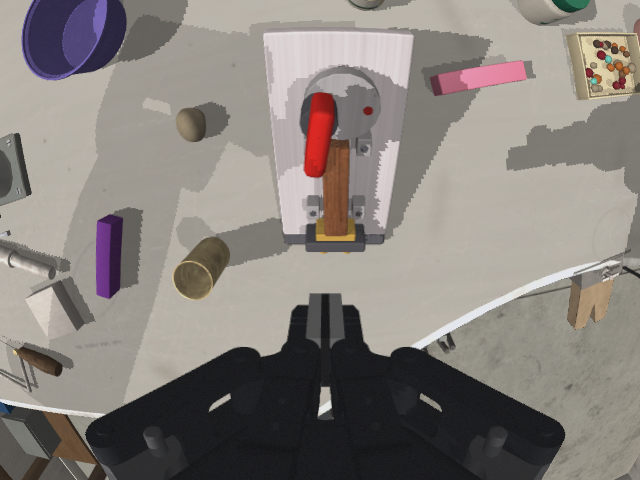

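The knob is at about 1.64 rad by both the wing and the red dot at (368,111). The bar is flat, with its centre 4.5 mm down-slope, so the pad is pressed in about 4.5 mm. The gripper is clear and the bystanders stand where they were.

```bash
python3 -c "
from plant import *
print(sign_off())"
```

```text
the job is handed in; nothing more can be done
None
```

The bar is clamped flat in the channel: the knob is at about 1.64 rad and the spring pad is pressed in about 4.5 mm. The arm is clear, the bystanders were not moved, and the job was handed in at about 18 s, with no verdict returned.

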